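# Ready the bead counter for the next batch

### The arm

A 6-joint arm with a two-finger parallel gripper is mounted at the origin on the work surface. World frame = base frame: x ahead of the robot, y to its left, z up, the work surface at z = 0. Lengths are in m, angles in rad, forces in N, time in s.
With the tool pointing down it reaches from about 0.35 to 0.975 m from the base axis. Payload 4.9 kg.
Tool frame: the origin (TCP) lies at the very end of the fingers, on their centre line; the grasp point (between the pads) lies ctrl.hold_point_z behind it (ctrl.hold_point_z is the distance from the TCP to the grasp point, in m); z points along the fingers, y is the line along which they close (so a half turn about z gives the same grasp; the last joint's range is limited). The gripper opens to 85 mm and grips with 20 to 120 N. Pads are 22 mm wide; open, the fingers measure 114 mm over their backs; the gripper's body (76 mm by 85 mm) begins 54 mm behind the grasp point. The pads swing forward as they close: fully open they stand 13 mm farther back than shut.
Start: joints at [1.11, 0.053, 1.613, -0, 1.476, -0.119], TCP at [0.209, 0.589, 0.231] pointing down, gripper open.
Joint ranges: [-3.01, 3.01], [-1.01, 2.22], [0.06, 2.58], [-1.02, 4.17], [0.09, 2.62], [-3.14, 3.14]. Speed limits (rad/s): [2.57, 2.57, 3.14, 3.14, 3.14, 3.14].

### API

Orientations are given as a rotation vector (axis times angle).
In Python, from station import ctrl gives the robot as it stands. The module is installed in compiled form; this text tells all that it offers.
- The arm moves only by the tool jog_arm, never from a script. Its argument "deltas" is a list of rows, each a list of 3 entries, a list of its own where there are three numbers: the closure, from -1 (fully open) to 1 (shut), then the shift along the world's x, y, z scaled (see below), then the turn, a rotation vector about the world's x, y, z scaled (see below). A call has 1 to 12 rows; each row is the pose to reach, as a shift and turn from the pose commanded when the call began, turning the shorter way round; what a row does not reach only later rows make up. The controller multiplies each number of a shift by 0.4 m and each number of a turn by 180 degrees. A row lasts 1/12 s, in which the tool goes at most 41.7 mm and 7.16 degrees, less where a joint would pass 70% of its speed; a pose out of reach is approached as far as the arm can. A call with a number of a shift or a turn outside -1 to 1 is refused whole. A call with a gripper value outside its range is refused whole. The fingers move at their own pace and stop on an object; "squeeze" is the grip in N (left out, the last holds). Time passes only in rows, so rows that repeat a pose let the fingers close. It gives the time, the measured TCP pose, the force, the opening and the grip force at its end, in the units of the state.
- ctrl.get_obs(): the state, without advancing time (a new reading comes with each control period).
- ctrl.get_image(name): name is "scene" or "top" or "wrist"; returns the picture (384x512x3 uint8, red, green, blue); there is no depth.
- ctrl.get_calibration(name): a dict with "K" (3x3 intrinsics, pixels), "extrinsics" (4x4, takes a point from world to camera coordinates). Camera axes: x right, y down, z forward; pixel columns grow to the right and rows downward; lengths in m; the calibration is good to about 2 mm. A picture is of the moment at which its call begins: read the wrist's pose just before it. get_calibration takes no time and is no camera call; for the wrist camera it gives the pose at the moment of the call.
- ctrl.finish_job(): hands the job in; it is judged then, once.
The state is a dict: "t": time; "q": joint angles; "dq": joint speeds; "effort": joint torques, N m; "tool_pos": TCP position; "tool_rot": TCP orientation; "contact_force": force on the tool from outside, world axes, zero at the start; "wrist_torque": the same for the moment, N m; "opening": finger opening in m; "grip_force": force on a finger pad.
Only numpy, scipy, OpenCV 4.12 (cv2) and the standard library are available. Lean on these libraries where they do the work, as an engineer would, in place of code of your own. Each camera call takes 0.05 s, during which the arm holds its last target. There are 200 camera calls.

### The job

Get the bead counter ready for the next batch. First turn the reset knob on top of its head anticlockwise, all the way back to the zero stop; then draw the aluminium counting plate out from under the tray riser and fit it under the counter's head, over the two pins, lowering it (not dropping it) until it lies flush on the deck. Leave the water bottle, the paper cup and the bead jar where they stand.

Things in the scene. Friction and masses are not known exactly. Their poses are not given: they have to be found in the camera images.
- counter: Bead counter, a fixed grey and white bench machine. Origin on the table under the centre of the plate's seat; x points to the head end, z up. Base x -85 to +115, y -65 to +65 mm; its top, the deck, is 20 mm above the table. A column (x +81 to +115) carries a white head over the deck: x +25 to +120, full width, from 85 to 130 mm above the table.
- seat (a point): Point on the deck's top (20 mm above the table) where the centre of the plate's underside belongs; axes as the counter's
- thick_pin (a point): Tip of the thick upright steel pin on the deck: 12 mm diameter, 10 mm tall, top 3 mm tapered; at x +10, y -33 mm of the seat
- thin_pin (a point): Tip of the thin upright steel pin on the deck: 8 mm diameter, 10 mm tall, top 3 mm tapered; at x -55, y +33 mm of the seat
- head_edge (a point): Middle of the lower front edge of the counter's overhanging head, 65 mm above the deck, at x +25 mm of the seat. A gripper does not fit under the head; the plate with its fins (34 mm tall) slides in under it above the pins
- knob_grip (a point): On the reset knob's axis, 32 mm above the head's top, 162 mm above the table, x +75 mm from the seat. Knob: black disc 48 mm diameter, its top 12 mm above the head, with an upright bar 46 long x 10 thick (pinch across the thickness), from 12 to 42 mm above the head. A white pointer on the rim lies in line with the bar; a stop post 8 mm tall stands 36 mm from the axis
- reset_knob (a joint): Reading, rad: 0 at the hard zero stop, up to 5, growing clockwise seen from above; anticlockwise is back to zero. At 0 the bar lies along the counter's x axis, pointer to +x beside the stop post; at reading q the bar is at yaw -q from there. Starts at 1.7 to 2.9, more than one grasp can turn. Light friction (0.03 N m) keeps it where it is left
- plate: Aluminium counting plate, loose, 0.12 to 0.22 kg, 140 x 100 x 6 mm, lying flat on the table half under the riser. Origin: centre of the underside; x along the 140 mm. Two grip fins 10 mm thick stand on its centre line. It fits the pins only with its x axis the same way as the counter's
- big_hole (a point): Lower mouth of the 14.5 mm through hole, for the thick pin; at x +10, y -33 mm of the plate
- small_hole (a point): Lower mouth of the 10.5 mm through hole, for the thin pin; at x -55, y +33 mm of the plate
- fin_a (a point): Centre of fin A, at x +52 mm of the plate, 26 mm above its underside. Fin: 20 long (x) x 10 thick (y), from 6 to 34 mm above the underside. At the start only fin A is clear of the riser; it ends under the counter's head, where no gripper can hold it
- fin_b (a point): Centre of fin B, at x -38 mm of the plate, 26 mm above its underside. Fin: 28 long (x) x 10 thick (y), from 6 to 34 mm above the underside. Under the riser at the start; in the open when the plate is seated, so pull by A, put down, take by B
- riser: Low fixed dark wood riser with two green bead trays. Origin on the table under the middle of its open front edge; x points out of the opening. Board 210 mm wide (y), from x 0 back to -170, 45 to 55 mm above the table; side panels 8 mm thick at y +/-101 mm; trays on the board from x -57 mm back, up to 80 mm above the table
- water_bottle: Clear water bottle, 62 mm diameter, 190 mm tall, origin at the centre of its foot. Bystander, to be left alone
- paper_cup: Green lidded paper cup, 76 mm diameter, 114 mm tall, origin at the centre of its foot. Bystander, to be left alone
- bead_jar: Small amber jar, 40 mm diameter, 48 mm tall, origin at the centre of its foot, on the table beside the counter. Bystander, to be left alone
There are look-alikes about, which are no part of the job. Of the things that look like the plate, the largest one is meant.

How it is judged:
On the way, in this order (a step that is already met when the one before it is completed fails the run):
1. the reset knob is back at its zero stop (value of joint reset_knob below 0.08 rad), for 0.2 s.
2. the plate lies flush on the deck over both pins (horizontal distance between plate and seat below 0.004 m and z of plate in the frame of seat below 0.002 m and angle between plate's own z axis and vertical below 0.03 rad), for 0.2 s.
At the end, for the whole second after the job is handed in: Knob under 0.08 rad; plate released, at rest, flush over both pins (within 2 mm of the deck, level and in line within 0.03 and 0.06 rad, centre within 4 mm of its seat, fin A under the head); bottle, cup and jar upright, within 30 mm of where they stood (all of step 2 and value of joint reset_knob below 0.08 rad and angle between the x axis of plate and the x axis of counter, either way round below 0.06 rad and x of fin_a in the frame of seat above 0.03 m and linear speed of plate below 0.02 m/s and distance of each of water_bottle, paper_cup, bead_jar from where it was at the start of the episode below 0.03 m and angle between each of water_bottle, paper_cup, bead_jar's own z axis and vertical below 0.2 rad); the robot touches nothing.
It fails at once if the water bottle is moved 30 mm or tipped (distance of water_bottle from where it was at the start of the episode above 0.03 m or angle between water_bottle's own z axis and vertical above 0.2 rad).
It fails at once if the paper cup is moved 30 mm or tipped (distance of paper_cup from where it was at the start of the episode above 0.03 m or angle between paper_cup's own z axis and vertical above 0.2 rad).
It fails at once if the bead jar is moved 30 mm or tipped (distance of bead_jar from where it was at the start of the episode above 0.03 m or angle between bead_jar's own z axis and vertical above 0.2 rad).
It fails at once if the plate drops onto the deck (faster than 0.35 m/s within 30 mm of its seat) (distance between plate and seat below 0.03 m and linear speed of plate above 0.35 m/s).
It also fails if it takes over 72 s, if anything falls off the work surface, if the arm or the gripper's body presses on something with over 40 N, if the wrist force passes 120 N, or if a joint passes its speed limit or range.

## Working session

There is one attempt and no reset: what is moved stays moved. The work goes in short steps, Python scripts to look and compute and a tool call to move; the robot and the scene stay as the last step left them, time stands still between calls to the robot, and variables do not carry over. Pictures are saved under pics/ and viewed, at most 10 in all, crops included, and the job is handed in when it is done.

Besides the shell and the picture viewer there is one more tool, called as name([rows], argument=value, ...), one row to a line, values as JSON. jog_arm: Moves the arm, as the interface text tells. Its arguments: {"type":"object","properties":{"deltas":{"type":"array","items":{"type":"array"}},"squeeze":{"type":"number"}},"required":["deltas"]}

```bash
mkdir -p pics; cat > h.py <<'E'
from station import ctrl
import numpy as np, cv2
def cap(n,f):
    c=ctrl.get_calibration(n); im=np.array(ctrl.get_image(n)); cv2.imwrite('pics/'+f+'.png',im[...,::-1]); np.savez('pics/'+f+'.npz',K=c['K'],E=c['extrinsics']); return im
def ray(f,uv,z):
    d=np.load('pics/'+f+'.npz'); K,E=d['K'],d['E']; R,t=E[:3,:3],E[:3,3]
    uv=np.atleast_2d(np.array(uv,float)); v=(R.T@np.linalg.inv(K)@np.c_[uv,np.ones(len(uv))].T).T; o=-R.T@t
    return o+v*((z-o[2])/v[:,2])[:,None]
def proj(f,P):
    d=np.load('pics/'+f+'.npz'); K,E=d['K'],d['E']; p=np.atleast_2d(P)@E[:3,:3].T+E[:3,3]; p=p@K.T; return p[:,:2]/p[:,2:]
E
python3 - <<'E'
from h import *
o=ctrl.get_obs(); print({k:np.round(v,3) for k,v in o.items()}, ctrl.hold_point_z)
a=[cap(n,n+'0') for n in('scene','top')]
for n in('scene0','top0'):
    d=np.load('pics/'+n+'.npz');E=d['E'];print(d['K'][0,0],-E[:3,:3].T@E[:3,3])
big=cv2.resize(a[1],(800,600),interpolation=cv2.INTER_CUBIC);cv2.imwrite('pics/topbig.png',big[...,::-1])
E
```

```text
{'t': np.float64(0.0), 'q': array([ 1.11 ,  0.053,  1.614,  0.   ,  1.476, -0.119]), 'dq': array([-0.   , -0.001,  0.001, -0.001,  0.002, -0.002]), 'effort': array([-0.0000e+00, -3.9369e+01, -3.7017e+01, -0.0000e+00,  7.0000e-03,
       -0.0000e+00]), 'tool_pos': array([0.209, 0.588, 0.23 ]), 'tool_rot': array([-5.340e-01, -3.095e+00,  3.000e-03]), 'contact_force': array([0.531, 0.096, 0.214]), 'wrist_torque': array([-0.003,  0.052,  0.003]), 'grip_force': np.float64(0.0), 'opening': np.float64(0.085)} 0.0187
366.96648160852675 [ 0.9337636  -0.47346951  0.70414519]
362.47277670062437 [ 0.47083761 -0.01674294  0.87844017]
```

View pics/topbig.png

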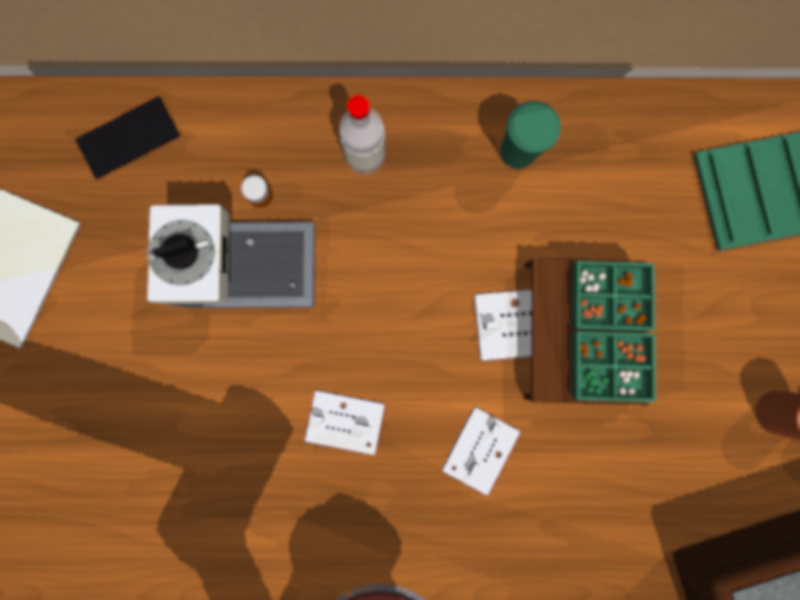

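View pics/scene0.png

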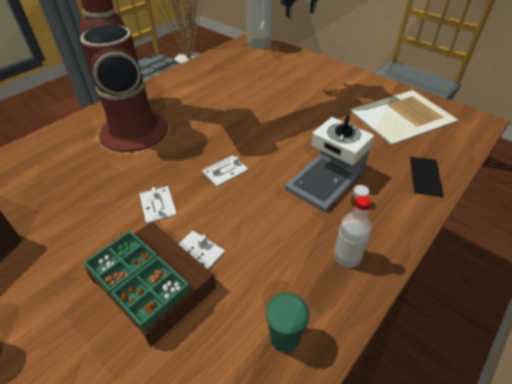

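Top picture, 800x600. The counter head is at (185,253), with the deck at (272,263) and pins near (250,242) and (292,285). The knob is at (180,252), with its white pointer to the right at about (205,244). Three things could be the plate: (503,325) half under the riser, (345,423) and (481,451), which lie free. I expect the one under the riser, and will check sizes and a close crop. The bottle is at (362,135), the cup at (530,135) and the jar at (255,188).

```bash
python3 - <<'E'
from h import *
im=cv2.imread('pics/top0.png')[...,::-1]; hsv=cv2.cvtColor(im,cv2.COLOR_RGB2HSV)
white=((hsv[...,1]<60)&(hsv[...,2]>140)).astype(np.uint8)
def comps(m,mina,z,f='top0'):
    for c in cv2.findContours(m,cv2.RETR_EXTERNAL,cv2.CHAIN_APPROX_NONE)[0]:
        if cv2.contourArea(c)<mina: continue
        b=cv2.boxPoints(cv2.minAreaRect(c)); w=ray(f,b,z)
        print('px',b.mean(0).round(1),'ctr',w.mean(0).round(4),'len',[np.linalg.norm(w[i]-w[(i+1)%4]).round(3) for i in(0,1)],'dirs',[round(float(np.arctan2(*(w[(i+1)%4]-w[i])[[1,0]])),3) for i in(0,1)]); print(w[:,:2].round(4).tolist())
print('white z=.006');comps(white[:, :],60,.006)
print('head z=.13')
m=white.copy();m[:,150:]=0;m[:120]=0;m[:, :90]=0; m=cv2.morphologyEx(m,cv2.MORPH_CLOSE,np.ones((25,25)));comps(m,500,.13)
grey=((hsv[...,1]<70)&(hsv[...,2]<140)&(hsv[...,2]>40)).astype(np.uint8)
g=np.zeros_like(grey);g[130:205,130:215]=grey[130:205,130:215];print('deck z=.02');comps(g,500,.02)
A=cv2.resize(im[120:210,85:215],(780,540),interpolation=cv2.INTER_CUBIC)
B=cv2.resize(im[160:320,190:350],(600,600),interpolation=cv2.INTER_CUBIC)
cv2.imwrite('pics/cA.png',A[...,::-1]);cv2.imwrite('pics/cB.png',B[...,::-1])
E
```

```text
white z=.006
px [307.3 288.3] ctr [ 0.3126 -0.1531  0.006 ] len [np.float64(0.109), np.float64(0.08)] dirs [-0.493, -2.047]
[[0.2824, -0.092], [0.3789, -0.1437], [0.3423, -0.2146], [0.2465, -0.1623]]
px [220.3 270.1] ctr [0.355 0.053 0.006] len [np.float64(0.079), np.float64(0.11)] dirs [-0.187, -1.765]
[[0.3268, 0.114], [0.4043, 0.0993], [0.3831, -0.0084], [0.3058, 0.007]]
px [317.5 208. ] ctr [ 0.5026 -0.1799  0.006 ] len [np.float64(0.065), np.float64(0.106)] dirs [-1.569, 3.125]
[[0.5555, -0.1479], [0.5556, -0.2133], [0.4496, -0.2115], [0.4496, -0.1468]]
px [117.5 162. ] ctr [0.6139 0.3044 0.006 ] len [np.float64(0.152), np.float64(0.115)] dirs [0.036, -1.569]
[[0.5378, 0.3586], [0.6898, 0.3641], [0.69, 0.2494], [0.538, 0.2455]]
px [  8.1 171.9] ctr [0.5897 0.5676 0.006 ] len [np.float64(0.211), np.float64(0.137)] dirs [-0.348, -1.973]
[[0.5166, 0.6661], [0.7154, 0.5941], [0.6618, 0.4682], [0.4649, 0.5422]]
px [162.3 119.8] ctr [0.7182 0.1981 0.006 ] len [np.float64(0.036), np.float64(0.039)] dirs [-0.762, -2.356]
[[0.7187, 0.2244], [0.7451, 0.1992], [0.7176, 0.1717], [0.6913, 0.1969]]
px [233.7  90.6] ctr [0.792  0.0234 0.006 ] len [np.float64(0.066), np.float64(0.084)] dirs [-1.274, -2.861]
[[0.8228, 0.0668], [0.8422, 0.0036], [0.7611, -0.0198], [0.742, 0.043]]
head z=.13
px [117.5 162. ] ctr [0.5936 0.2588 0.13  ] len [np.float64(0.13), np.float64(0.098)] dirs [0.036, -1.569]
[[0.5283, 0.3053], [0.6586, 0.31], [0.6588, 0.2116], [0.5284, 0.2082]]
deck z=.02
px [165.  164.5] ctr [0.6058 0.1858 0.02  ] len [np.float64(0.152), np.float64(0.168)] dirs [0.028, -1.569]
[[0.5297, 0.2672], [0.6815, 0.2714], [0.6819, 0.1032], [0.5299, 0.1013]]
```

View pics/cA.png

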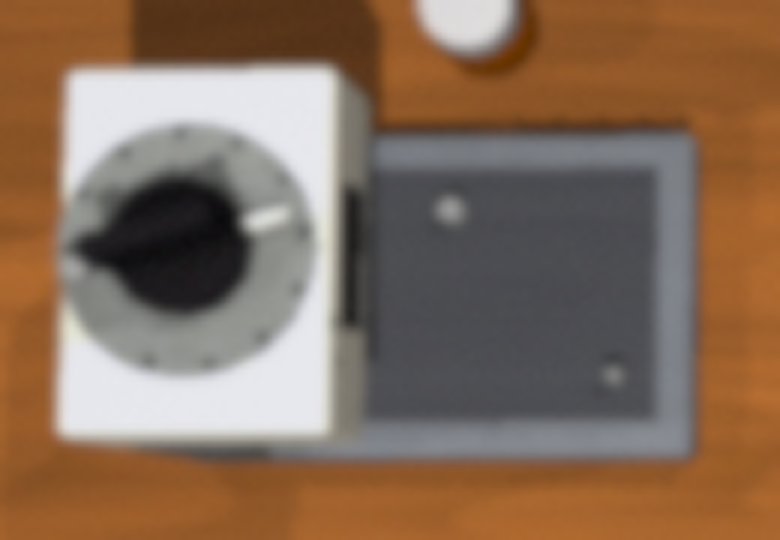

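View pics/cB.png

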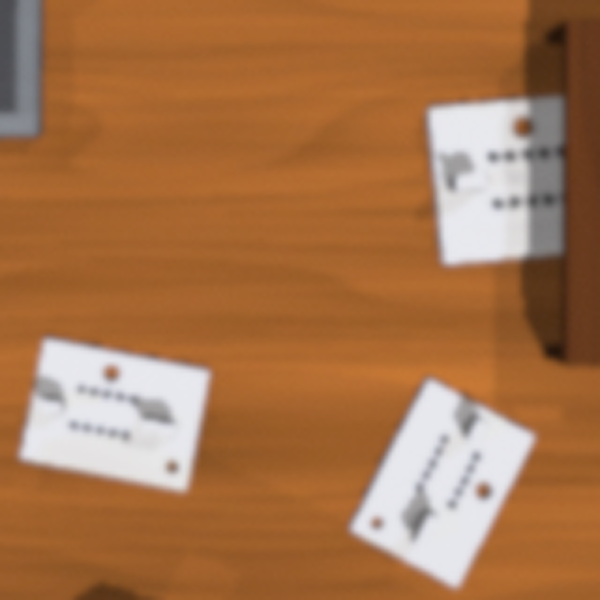

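Crop A shows the knob's white pointer at (265,219), towards image right, so the knob is about 2.9 rad from zero. The pins are at (450,210) (thick) and (613,375) (thin). Crop B shows the riser plate, which is about 106 mm wide in the mask, against 80 mm for the two free ones. I therefore choose the riser plate, at top pixel (317,208).

```bash
python3 - <<'E'
from h import *
s=lambda u,v:(u/6+85-.4,v/6+120-.4)
for n,p,z in[('thick',(451,210),.03),('thin',(613,375),.03),('decktr',(696,132),.02),('deckbr',(694,460),.02),('disc',(181,245),.142),('ptr',(265,219),.142),('barend',(78,248),.172),
 ('headTL',(66,66),.13),('headBL',(57,436),.13),('headTR',(338,64),.13),('headBR',(332,436),.13)]: print(n,ray('top0',[s(*p)],z)[0].round(4))
t=lambda u,v:(u/3.75+190-.4,v/3.75+160-.4)
for n,p,z in[('plTL',(427,105),.006),('plBL',(441,266),.006),('plTR',(565,96),.006),('plBR',(565,259),.006),('bighole',(523,127),.006),('riserT',(568,18),.055),('riserB',(568,362),.055)]: print(n,ray('top0',[t(*p)],z)[0].round(4))
E
```

```text
thick [0.6273 0.1963 0.03  ]
thin [0.562  0.1315 0.03  ]
decktr [0.6609 0.1015 0.02  ]
deckbr [0.5293 0.1007 0.02  ]
disc [0.5944 0.26   0.142 ]
ptr [0.6034 0.2316 0.142 ]
barend [0.5883 0.2824 0.172 ]
headTL [0.6595 0.3066 0.13  ]
headBL [0.5298 0.3051 0.13  ]
headTR [0.6604 0.2117 0.13  ]
headBR [0.5299 0.2105 0.13  ]
plTL [ 0.5516 -0.1466  0.006 ]
plBL [ 0.4483 -0.1544  0.006 ]
plTR [ 0.5575 -0.2358  0.006 ]
plBR [ 0.4528 -0.2338  0.006 ]
bighole [ 0.5374 -0.2083  0.006 ]
riserT [ 0.6007 -0.2262  0.055 ]
riserB [ 0.3924 -0.2223  0.055 ]
```

jog_arm([
  [-1,[0.964,-0.818,0],[0,0,-0.299]],
  [-1,[0.964,-0.818,0],[0,0,-0.299]],
  [-1,[0.964,-0.818,0],[0,0,-0.299]],
  [-1,[0.964,-0.818,0],[0,0,-0.299]],
  [-1,[0.964,-0.818,0],[0,0,-0.299]],
  [-1,[0.964,-0.818,0],[0,0,-0.299]],
  [-1,[0.964,-0.818,0],[0,0,-0.299]],
  [-1,[0.964,-0.818,0],[0,0,-0.299]],
  [-1,[0.964,-0.818,0],[0,0,-0.299]],
  [-1,[0.964,-0.818,0],[0,0,-0.299]],
  [-1,[0.964,-0.818,0],[0,0,-0.299]],
  [-1,[0.964,-0.818,0],[0,0,-0.299]],
])

```text
t: 1.1
tool_pos: [0.5917, 0.2636, 0.2307]
tool_rot: [-1.877, -2.518, 0.001]
contact_force: [-0.1, 0.9, 0.8]
opening: 0.0855
grip_force: 0.0
```

jog_arm([
  [-1,[0.015,-0.015,0],[0,0,0]],
  [-1,[0.015,-0.015,0],[0,0,0]],
  [-1,[0.015,-0.015,0],[0,0,0]],
])

```text
t: 1.35
tool_pos: [0.5963, 0.2593, 0.2305]
tool_rot: [-1.878, -2.517, 0.001]
contact_force: [-0.2, 0.0, -0.6]
opening: 0.0853
grip_force: 0.0
```

```bash
python3 - <<'E'
from h import *
o=ctrl.get_obs(); print({k:np.round(o[k],4) for k in('t','q','tool_pos','tool_rot','contact_force')})
cap('wrist','w1'); d=np.load('pics/w1.npz');print(-d['E'][:3,:3].T@d['E'][:3,3]);print(proj('w1',[[.5945,.261,.172],[.6275,.1963,.03],[.5615,.1313,.03]]).round(1))
E
```

```text
{'t': np.float64(1.35), 'q': array([2.9550e-01, 1.1270e-01, 1.5507e+00, 7.0000e-04, 1.4799e+00,
       6.6000e-03]), 'tool_pos': array([0.5963, 0.2593, 0.2305]), 'tool_rot': array([-1.8777e+00, -2.5167e+00,  1.5000e-03]), 'contact_force': array([-0.1635,  0.0388, -0.611 ])}
[0.57628707 0.33018268 0.3740416 ]
[[252.8 205.2]
 [264.1 220.4]
 [203.8 250.1]]
```

View pics/w1.png

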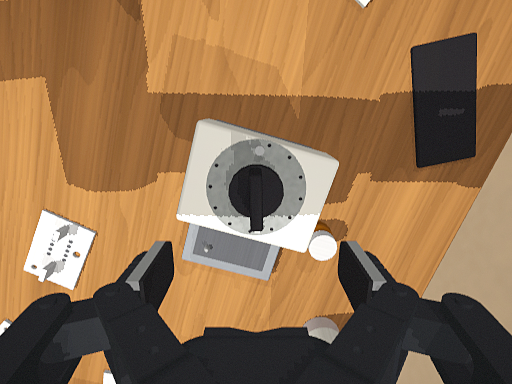

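The wrist view shows the knob bar running straight up the image from (257,167) to (256,230), in line with the open fingers. The prediction was close to this; I'll refine it before descending.

```bash
python3 - <<'E'
from h import *
im=cv2.imread('pics/w1.png'); g=im.max(2)
roi=g[215:238,235:280]<45
m=(g<28).astype(np.uint8)
n,l,st,c=cv2.connectedComponentsWithStats(m[150:240,205:310]);i=1+st[1:,4].argmax();print(st[i],c[i]+[205,150])
for r in range(160,236,8): 
    row=g[r,225:290]; print(r,row[::3])
for p,z in(((256,230),.172),((257,167),.172),((256,192),.142),((208,247),.03),((204,120),.13),((338,162),.13),((180,215),.13),((305,248),.13)): print(p,ray('w1',[p],z)[0].round(4))
E
```

```text
[42 66 15 15 30] [252.4        224.33333333]
160 [145 142 142 123 123 124 123 125 124 126 109 109 119 124 132 146 145 141
 141 145 148 149]
168 [148 148 125 127 125 108  17  34  33  26  32  25  43  40  34  49 126 147
 150 145 147 146]
176 [148 119 122  29  41  36  31  33  31  35  36  37  27  41  40  39  37  40
 129 146 151 150]
184 [121 132  38  37  40  31  29  32  34  38  39  37  34  40  38  40  42  42
  43  55 144 148]
192 [145  88  38  40  31  33  36  26  24  40  38  39  39  41  40  42  41  42
  40  34 148 148]
200 [144 149  38  40  40  42  31  28  26  43  42  45  40  39  42  38  42  42
  45 155 146 151]
208 [137 149 136 126  42  42  40  38  28  43  41  40  42  40  42  42  40  28
 154 152 145 150]
216 [191 134 215 179 117 176 123  54  26  40  41  47  40  21 188 181 193 214
 189 133 192 118]
224 [192  98 170 207 203 205 192 202 220  34  44  44  39 219 203 206 210 204
 202 209 213 255]
232 [202 237 255 255 255 208 195 196  53 203 253 252 213 203 203 204 255 255
 255 255 255 255]
(256, 230) [0.6026 0.242  0.172 ]
(257, 167) [0.5891 0.2902 0.172 ]
(256, 192) [0.5964 0.2631 0.142 ]
(208, 247) [0.5659 0.1375 0.03  ]
(204, 120) [0.5376 0.3078 0.13  ]
(338, 162) [0.6586 0.3064 0.13  ]
(180, 215) [0.5362 0.2182 0.13  ]
(305, 248) [0.6587 0.219  0.13  ]
```

jog_arm([
  [-1,[-0.002,0.006,-0.1],[0,0,0]],
  [-1,[-0.002,0.006,-0.2],[0,0,0]],
  [-1,[-0.002,0.006,-0.206],[0,0,0]],
  [-1,[-0.002,0.006,-0.206],[0,0,0]],
  [1,[-0.002,0.006,-0.206],[0,0,0]],
  [1,[-0.002,0.006,-0.206],[0,0,0]],
  [1,[-0.002,0.006,-0.206],[0,0,0]],
  [1,[-0.002,0.006,-0.206],[0,0,0]],
  [1,[-0.002,0.006,-0.206],[0,0,0]],
  [1,[-0.002,0.006,-0.206],[0,0,0]],
  [1,[-0.002,0.006,-0.206],[0,0,0]],
  [1,[-0.002,0.006,-0.206],[0,0,0]],
], squeeze=30)

```text
t: 2.4
tool_pos: [0.5957, 0.2617, 0.1499]
tool_rot: [-1.877, -2.518, 0.001]
contact_force: [-4.5, -1.5, 5.1]
opening: 0.0094
grip_force: 33.8
```

jog_arm([
  [1,[0,0,0],[0,0,0.04]],
  [1,[0,0,0],[0,0,0.08]],
  [1,[0,0,0],[0,0,0.12]],
  [1,[0,0,0],[0,0,0.16]],
  [1,[0,0,0],[0,0,0.2]],
  [1,[0,0,0],[0,0,0.24]],
  [1,[0,0,0],[0,0,0.28]],
  [1,[0,0,0],[0,0,0.32]],
  [1,[0,0,0],[0,0,0.36]],
  [1,[0,0,0],[0,0,0.4]],
  [1,[0,0,0],[0,0,0.44]],
  [1,[0,0,0],[0,0,0.45]],
])

```text
t: 3.4
tool_pos: [0.5961, 0.2624, 0.1499]
tool_rot: [-0.215, 3.133, 0.003]
contact_force: [-2.9, 1.2, 5.2]
opening: 0.0093
grip_force: 33.6
```

```bash
cat > st.py <<'E'
from h import *
o=ctrl.get_obs(); print({k:np.round(o[k],4).tolist() for k in('t','q','tool_pos','tool_rot','contact_force','wrist_torque','opening','grip_force')})
r=o['tool_rot'];R=cv2.Rodrigues(np.array(r))[0];print('yaw toolx',np.arctan2(R[1,0],R[0,0]))
E
python3 st.py
```

```text
{'t': 3.4, 'q': [0.2999, 0.1727, 1.6219, 0.0014, 1.346, -1.4085], 'tool_pos': [0.5961, 0.2624, 0.1499], 'tool_rot': [-0.2154, 3.1335, 0.0025], 'contact_force': [-2.8506, 1.2289, 5.2084], 'wrist_torque': [0.1726, 0.4149, -0.0617], 'opening': 0.0093, 'grip_force': 33.5586}
yaw toolx -3.0043094706151874
```

jog_arm([
  [1,[0,0,0],[0,0,0.04]],
  [1,[0,0,0],[0,0,0.08]],
  [1,[0,0,0],[0,0,0.12]],
  [1,[0,0,0],[0,0,0.16]],
  [1,[0,0,0],[0,0,0.2]],
  [1,[0,0,0],[0,0,0.24]],
  [1,[0,0,0],[0,0,0.28]],
  [1,[0,0,0],[0,0,0.32]],
  [1,[0,0,0],[0,0,0.36]],
  [1,[0,0,0],[0,0,0.4]],
  [1,[0,0,0],[0,0,0.43]],
  [1,[0,0,0],[0,0,0.455]],
])

```text
t: 4.4
tool_pos: [0.5954, 0.263, 0.1499]
tool_rot: [-2.216, 2.225, 0.004]
contact_force: [-5.1, 1.8, 6.3]
opening: 0.0095
grip_force: 33.7
```

```bash
python3 st.py
```

```text
{'t': 4.4, 'q': [0.3005, 0.1725, 1.6221, 0.0028, 1.3473, -2.8377], 'tool_pos': [0.5954, 0.263, 0.1499], 'tool_rot': [-2.2163, 2.2252, 0.004], 'contact_force': [-5.1019, 1.8254, 6.2645], 'wrist_torque': [0.4318, 0.8337, -0.0125], 'opening': 0.0095, 'grip_force': 33.7166}
yaw toolx -1.5747853063050172
```

jog_arm([
  [1,[0,0,0],[0,0,0.01]],
  [1,[0,0,0],[0,0,0.015]],
  [1,[0,0,0],[0,0,0.02]],
])

```text
t: 4.65
tool_pos: [0.5954, 0.2629, 0.1499]
tool_rot: [-2.279, 2.161, 0.004]
contact_force: [-4.9, 2.9, 4.6]
opening: 0.0093
grip_force: 40.9
```

```bash
python3 st.py
```

```text
{'t': 4.65, 'q': [0.3003, 0.1725, 1.6221, 0.003, 1.3473, -2.8949], 'tool_pos': [0.5954, 0.2629, 0.1499], 'tool_rot': [-2.2786, 2.1611, 0.0042], 'contact_force': [-4.88, 2.8578, 4.5957], 'wrist_torque': [0.3632, 0.877, -0.7626], 'opening': 0.0093, 'grip_force': 40.8602}
yaw toolx -1.517880134059237
```

jog_arm([
  [-1,[0,0,0],[0,0,0]],
  [-1,[0,0,0],[0,0,0]],
  [-1,[0,0,0],[0,0,0]],
  [-1,[0,0,0.1],[0,0,0]],
  [-1,[0,0,0.2],[0,0,0]],
  [-1,[0,0,0.25],[0,0,-0.04]],
  [-1,[0,-0.1,0.25],[0,0,-0.08]],
  [-1,[0,-0.2,0.25],[0,0,-0.12]],
  [-1,[0,-0.3,0.25],[0,0,-0.16]],
  [-1,[0,-0.35,0.25],[0,0,-0.2]],
  [-1,[0,-0.4,0.25],[0,0,-0.24]],
  [-1,[0,-0.4,0.25],[0,0,-0.27]],
])

```text
t: 5.65
tool_pos: [0.5961, 0.098, 0.2486]
tool_rot: [1.175, -2.913, 0.003]
contact_force: [0.8, 0.6, 0.0]
opening: 0.0856
grip_force: 0.0
```

```bash
python3 st.py; python3 - <<'E'
from h import *
cap('top','top1'); im=cv2.imread('pics/top1.png')[130:200,85:215]
cv2.imwrite('pics/k1.png',cv2.resize(im,(780,420),interpolation=cv2.INTER_CUBIC))
E
```

```text
{'t': 5.65, 'q': [0.0406, -0.006, 1.6437, -0.0017, 1.5038, -2.2967], 'tool_pos': [0.5961, 0.098, 0.2486], 'tool_rot': [1.1746, -2.9132, 0.0026], 'contact_force': [0.8393, 0.6096, 0.044], 'wrist_torque': [0.0392, -0.0349, -0.0172], 'opening': 0.0856, 'grip_force': 0.0}
yaw toolx -2.375041684105544
```

View pics/k1.png

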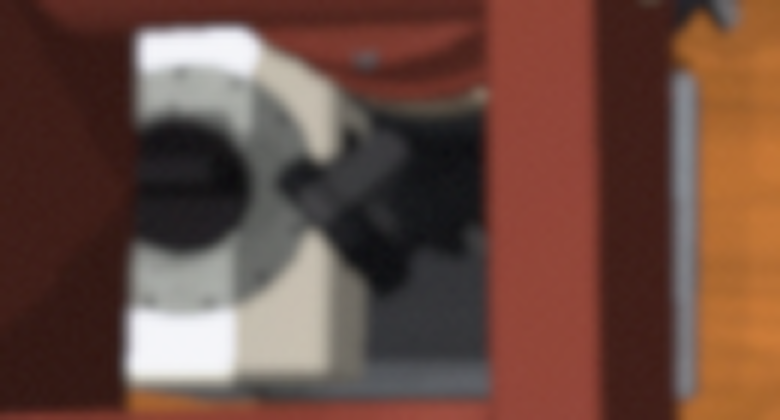

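In the crop, the knob bar lies horizontal in line with the counter's x axis, at about (180,187). No pointer shows on the right, so the knob is at the stop, which fits the 0.76 N m torque felt.

jog_arm([
  [-1,[-0.237,-0.666,0],[0,0,-0.47]],
  [-1,[-0.237,-0.666,0],[0,0,-0.47]],
  [-1,[-0.237,-0.666,0],[0,0,-0.47]],
  [-1,[-0.237,-0.666,0],[0,0,-0.47]],
  [-1,[-0.237,-0.666,0],[0,0,-0.47]],
  [-1,[-0.237,-0.666,0],[0,0,-0.47]],
  [-1,[-0.237,-0.666,0],[0,0,-0.47]],
  [-1,[-0.237,-0.666,0],[0,0,-0.47]],
  [-1,[-0.237,-0.666,0],[0,0,-0.47]],
  [-1,[-0.237,-0.666,0],[0,0,-0.47]],
  [-1,[-0.237,-0.666,0],[0,0,-0.47]],
  [-1,[-0.237,-0.666,0],[0,0,-0.47]],
])

```text
t: 6.7
tool_pos: [0.5012, -0.1647, 0.2487]
tool_rot: [1.083, 2.949, -0.0]
contact_force: [0.2, -0.3, 1.3]
opening: 0.0856
grip_force: 0.0
```

```bash
python3 st.py
```

```text
{'t': 6.7, 'q': [-0.4585, -0.1924, 1.817, -0.0001, 1.517, -1.3257], 'tool_pos': [0.5012, -0.1647, 0.2487], 'tool_rot': [1.0825, 2.9492, -0.0001], 'contact_force': [0.2348, -0.2748, 1.2613], 'wrist_torque': [0.0051, 0.0117, 0.0363], 'opening': 0.0856, 'grip_force': 0.0}
yaw toolx 2.4380161565388554
```

Remaining turn is −0.80 rad (−0.254).

jog_arm([
  [-1,[0,0,-0.1],[0,0,-0.254]],
  [-1,[0,0,-0.1],[0,0,-0.254]],
  [-1,[0,0,-0.1],[0,0,-0.254]],
  [-1,[0,0,-0.1],[0,0,-0.254]],
  [-1,[0,0,-0.1],[0,0,-0.254]],
  [-1,[0,0,-0.1],[0,0,-0.254]],
  [-1,[0,0,-0.1],[0,0,-0.254]],
  [-1,[0,0,-0.1],[0,0,-0.254]],
  [-1,[0,0,-0.1],[0,0,-0.254]],
])

```text
t: 7.45
tool_pos: [0.5012, -0.1645, 0.2087]
tool_rot: [-2.135, -2.304, 0.0]
contact_force: [1.0, -0.2, 0.1]
opening: 0.0854
grip_force: 0.0
```

```bash
python3 st.py; python3 - <<'E'
from h import *
cap('wrist','w2');print(proj('w2',[[.5014,-.1685,.034],[.5516,-.1466,.006],[.4483,-.1544,.006],[.5374,-.2083,.006]]).round(1))
E
```

```text
{'t': 7.45, 'q': [-0.4582, -0.1676, 1.8621, -0.0001, 1.4472, -0.5342], 'tool_pos': [0.5012, -0.1645, 0.2087], 'tool_rot': [-2.1354, -2.3042, 0.0001], 'contact_force': [0.9814, -0.1602, 0.0629], 'wrist_torque': [0.0244, 0.0047, 0.0097], 'opening': 0.0854, 'grip_force': 0.0}
yaw toolx 1.6467628107561927
[[254.5 176.9]
 [296.3 157.3]
 [212.7 157.4]
 [279.9 203.5]]
```

View pics/w2.png

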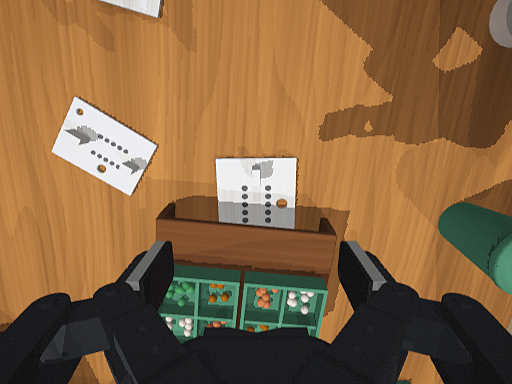

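The wrist view shows the plate's front corners at (216,158) and (297,157), fin A near (257,170) and the big hole at (282,203). This is the only 100 mm plate, and it sits under the riser.

```bash
python3 - <<'E'
from h import *
im=cv2.imread('pics/w2.png');hsv=cv2.cvtColor(im,cv2.COLOR_BGR2HSV)
m=((hsv[...,1]<50)&(hsv[...,2]>70)).astype(np.uint8);R=np.zeros_like(m);R[145:222,205:310]=m[145:222,205:310]
R=cv2.morphologyEx(R,cv2.MORPH_OPEN,np.ones((3,3)))
for r in(165,175,185,195,210,218):
    x=np.nonzero(R[r])[0]; w=ray('w2',[[x.min()-.0,r],[x.max()+1.,r]],.006); print(r,x.min(),x.max(),w[:,:2].round(4).tolist(),w.mean(0)[:2].round(4),np.linalg.norm(w[1]-w[0]).round(4))
for c in(225,240,285,292): y=np.nonzero(R[:,c])[0].min(); print(c,y,ray('w2',[[c,y]],.006)[0].round(4))
g=im.max(2);print(g[158:184,246:276:2])
E
```

```text
165 216 295 [[0.4527, -0.1637], [0.5523, -0.1562]] [ 0.5025 -0.16  ] 0.0999
175 216 295 [[0.4532, -0.1765], [0.5538, -0.169]] [ 0.5035 -0.1727] 0.1009
185 217 295 [[0.4549, -0.1895], [0.5553, -0.182]] [ 0.5051 -0.1857] 0.1007
195 217 294 [[0.4554, -0.2028], [0.5556, -0.1953]] [ 0.5055 -0.1991] 0.1005
210 218 294 [[0.4574, -0.2233], [0.558, -0.2158]] [ 0.5077 -0.2196] 0.1009
218 219 294 [[0.4591, -0.2345], [0.5593, -0.227]] [ 0.5092 -0.2308] 0.1004
225 158 [ 0.4636 -0.154   0.006 ]
240 158 [ 0.4821 -0.1527  0.006 ]
285 157 [ 0.5376 -0.1473  0.006 ]
292 157 [ 0.5462 -0.1466  0.006 ]
[[186 190 186 187 188 203 201 204 202 200 202 234 229 231 230]
 [226 227 224 227 228 245 241 243 242 240 242 218 255 255 250]
 [228 231 228 230 230 247 243 246 247 248 249 167 215 214 244]
 [225 229 225 228 229 246 243 248 212 213 215 174 174 168 243]
 [224 228 226 228 231 240 252 215 170 172 173 177 179 172 243]
 [224 229 225 230 236 200 222 176 178 175 180 181 181 171 241]
 [224 229 226 235 232 143 176 183 181 177 180 180 180 168 242]
 [224 229 226 202 182 134 146 188 180 177 180 180 179 227 241]
 [224 22
[... 426 characters left out ...]
9 241]
 [221 227 228 243 241 238 242 144 181 177 181 180 177 227 240]
 [232 225 226 242 241 239 242 145 180 178 181 180 173 254 240]
 [239 223 224 243 241 239 240 143 180 178 180 178 232 249 239]
 [238 233 222 242 242 239 241 143 181 175 174 171 253 245 240]
 [238 240 232 241 241 237 241 136 172 167 228 224 245 243 240]
 [238 239 240 239 238 238 241 132 226 222 247 243 240 241 240]
 [238 239 239 236 238 239 242 166 245 242 241 240 239 240 240]
 [238 239 239 235 238 241 240 185 241 239 239 239 238 239 240]
 [238 239 238 236 241 239 240 185 240 238 239 238 239 239 240]
 [239 239 239 236 241 238 240 186 241 238 239 240 239 239 240]
 [240 239 239 237 239 238 241 186 240 238 241 242 240 240 240]]
```

jog_arm([
  [-1,[0.004,-0.011,-0.1],[0,0,0.004]],
  [-1,[0.004,-0.011,-0.2],[0,0,0.004]],
  [-1,[0.004,-0.011,-0.3],[0,0,0.004]],
  [-1,[0.004,-0.011,-0.4],[0,0,0.004]],
  [-1,[0.004,-0.011,-0.46],[0,0,0.004]],
  [-1,[0.004,-0.011,-0.496],[0,0,0.004]],
  [-1,[0.004,-0.011,-0.496],[0,0,0.004]],
  [1,[0.004,-0.011,-0.496],[0,0,0.004]],
  [1,[0.004,-0.011,-0.496],[0,0,0.004]],
  [1,[0.004,-0.011,-0.496],[0,0,0.004]],
  [1,[0.004,-0.011,-0.496],[0,0,0.004]],
  [1,[0.004,-0.011,-0.496],[0,0,0.004]],
], squeeze=40)

```text
t: 8.5
tool_pos: [0.5037, -0.1695, 0.012]
tool_rot: [2.123, 2.313, 0.001]
contact_force: [0.1, 1.1, -0.4]
opening: 0.0256
grip_force: 0.0
```

jog_arm([
  [1,[0,0,0],[0,0,0]],
  [1,[0,0,0],[0,0,0]],
  [1,[0,0,0],[0,0,0]],
  [1,[0,0,0],[0,0,0]],
])

```text
t: 8.83
tool_pos: [0.5034, -0.1694, 0.0115]
tool_rot: [2.123, 2.313, 0.001]
contact_force: [-0.9, 0.7, 6.1]
opening: 0.0093
grip_force: 40.1
```

jog_arm([
  [1,[0,0.02,0],[0,0,0]],
  [1,[-0.004,0.06,0],[0,0,0]],
  [1,[-0.008,0.1,0],[0,0,0]],
  [1,[-0.012,0.15,0],[0,0,0]],
  [1,[-0.016,0.2,0],[0,0,0]],
  [1,[-0.018,0.25,0],[0,0,0]],
  [1,[-0.01,0.3,0],[0,0,-0.01]],
  [1,[0.02,0.35,0],[0,0,-0.02]],
  [1,[0.05,0.39,0],[0,0,-0.029]],
  [1,[0.08,0.41,0],[0,0,-0.029]],
  [1,[0.1,0.425,0],[0,0,-0.029]],
  [1,[0.1,0.425,0],[0,0,-0.029]],
])

```text
t: 9.83
tool_pos: [0.5447, 0.0023, 0.0115]
tool_rot: [2.225, 2.215, 0.004]
contact_force: [3.6, 3.4, 4.5]
opening: 0.0095
grip_force: 40.1
```

jog_arm([
  [1,[0,0,0],[0,0,0]],
  [-1,[0,0,0],[0,0,0]],
  [-1,[0,0,0],[0,0,0]],
  [-1,[0,0,0],[0,0,0]],
  [-1,[0,0,0],[0,0,0]],
  [-1,[0,0,0.1],[0,0,0]],
  [-1,[0,-0.1,0.2],[0,0,0]],
  [-1,[0,-0.2,0.3],[0,0,0]],
  [-1,[0,-0.225,0.4],[0,0,0]],
  [-1,[0,-0.225,0.45],[0,0,0]],
  [-1,[0,-0.225,0.45],[0,0,0]],
])

```text
t: 10.75
tool_pos: [0.5464, -0.0925, 0.1995]
tool_rot: [2.222, 2.203, 0.009]
contact_force: [2.0, -0.6, 1.8]
opening: 0.0855
grip_force: 0.0
```

```bash
python3 st.py; python3 - <<'E'
from h import *
im=cap('wrist','w3');print(proj('w3',[[.542,-.09,.034],[.542,0,.034]]).round(1))
E
```

```text
{'t': 10.75, 'q': [-0.3016, -0.1039, 1.8203, -0.0007, 1.4114, -0.293], 'tool_pos': [0.5464, -0.0925, 0.1995], 'tool_rot': [2.222, 2.2031, 0.0091], 'contact_force': [1.9539, -0.6259, 1.7645], 'wrist_torque': [-0.0, -0.0897, -0.0143], 'opening': 0.0855, 'grip_force': 0.0}
yaw toolx 1.5622522633986637
[[248.8 172.7]
 [247.3  87.4]]
```

View pics/w3.png

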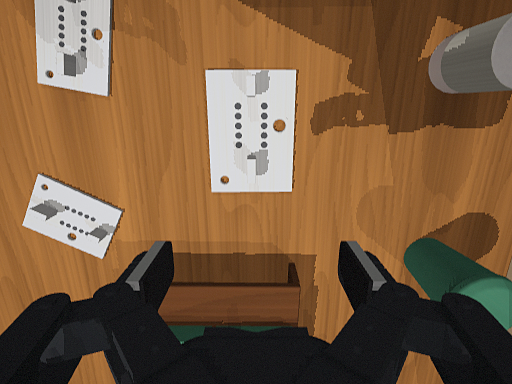

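The plate is out in the open, with corners about (206,70), (297,69), (294,191) and (212,192). Fin B is near (252,163), the big hole at (279,126) and the small hole at (224,180).

```bash
cat > plate.py <<'E'
from h import *
def plate(f,box,zt):
    im=cv2.imread('pics/'+f+'.png');hsv=cv2.cvtColor(im,cv2.COLOR_BGR2HSV)
    m=((hsv[...,1]<60)&(hsv[...,2]>90)).astype(np.uint8);R=np.zeros_like(m);x0,y0,x1,y1=box;R[y0:y1,x0:x1]=m[y0:y1,x0:x1]
    c=max(cv2.findContours(R,cv2.RETR_EXTERNAL,cv2.CHAIN_APPROX_NONE)[0],key=cv2.contourArea)
    w=ray(f,c[:,0],zt)[:,:2].astype(np.float32); r=cv2.minAreaRect((w*1000).astype(np.float32)); print('rect mm',r)
    h=((hsv[...,1]>100)).astype(np.uint8); H=np.zeros_like(h);H[y0:y1,x0:x1]=h[y0:y1,x0:x1]
    for c in cv2.findContours(H,cv2.RETR_LIST,cv2.CHAIN_APPROX_NONE)[0]:
        a=cv2.contourArea(c)
        if 15<a<200: M=cv2.moments(c);p=[M['m10']/a,M['m01']/a];print('hole',a,np.round(p,1),ray(f,[p],zt-.001)[0].round(4))
E
python3 -c "
from plate import *
plate('w3',(195,60,308,202),.006)"
```

```text
rect mm ((544.830810546875, -49.82865905761719), (140.86663818359375, 100.54877471923828), 89.56544494628906)
hole 32.0 [224.5 179. ] [ 0.5115 -0.1043  0.005 ]
hole 86.0 [278.9 125.1] [ 0.5778 -0.0401  0.005 ]
```

jog_arm([
  [-1,[-0.003,0.011,-0.1],[0,0,0]],
  [-1,[-0.003,0.011,-0.2],[0,0,0]],
  [-1,[-0.003,0.011,-0.3],[0,0,0]],
  [-1,[-0.003,0.011,-0.4],[0,0,0]],
  [-1,[-0.003,0.011,-0.44],[0,0,0]],
  [-1,[-0.003,0.011,-0.473],[0,0,0]],
  [-1,[-0.003,0.011,-0.473],[0,0,0]],
  [1,[-0.003,0.011,-0.473],[0,0,0]],
  [1,[-0.003,0.011,-0.473],[0,0,0]],
  [1,[-0.003,0.011,-0.473],[0,0,0]],
  [1,[-0.003,0.011,-0.473],[0,0,0]],
  [1,[-0.003,0.011,-0.473],[0,0,0]],
], squeeze=60)

```text
t: 11.8
tool_pos: [0.544, -0.0857, 0.0058]
tool_rot: [2.224, 2.213, 0.002]
contact_force: [-13.3, 0.8, 16.9]
opening: 0.0254
grip_force: 7.4
```

jog_arm([
  [1,[0,0,0],[0,0,0]],
  [1,[0,0,0],[0,0,0]],
  [1,[0,0,0],[0,0,0]],
  [1,[0,0,0],[0,0,0]],
  [1,[0,0,0],[0,0,0]],
])

```text
t: 12.22
tool_pos: [0.5447, -0.0859, 0.0064]
tool_rot: [2.223, 2.212, 0.003]
contact_force: [-4.4, -0.6, 15.1]
opening: 0.0088
grip_force: 65.5
```

```bash
python3 st.py
```

```text
{'t': 12.2167, 'q': [-0.291, 0.1278, 1.9402, -0.001, 1.0676, -0.2854], 'tool_pos': [0.5447, -0.0859, 0.0064], 'tool_rot': [2.2231, 2.2117, 0.0032], 'contact_force': [-4.4182, -0.6113, 15.0849], 'wrist_torque': [0.0317, 1.0212, 0.0688], 'opening': 0.0088, 'grip_force': 65.5074}
yaw toolx 1.5656778536527565
```

jog_arm([
  [1,[0,0,0.04],[0,0,0]],
  [1,[0,0,0.08],[0,0,0]],
  [1,[0,0,0.105],[0,0,0]],
  [1,[0.04,0.04,0.105],[0,0,0]],
  [1,[0.09,0.1,0.105],[0,0,0]],
  [1,[0.12,0.15,0.105],[0,0,0]],
  [1,[0.124,0.2,0.105],[0,0,0]],
  [1,[0.124,0.22,0.105],[0,0,0]],
  [1,[0.124,0.22,0.105],[0,0,0]],
  [1,[0.124,0.22,0.105],[0,0,0]],
  [1,[0.124,0.22,0.105],[0,0,0]],
])

```text
t: 13.13
tool_pos: [0.5908, 0.0025, 0.0433]
tool_rot: [2.228, 2.214, -0.001]
contact_force: [-0.5, 0.5, -1.8]
opening: 0.009
grip_force: 63.0
```

```bash
python3 st.py; python3 - <<'E'
from h import *
im=cap('wrist','w4')
print(proj('w4',[[.6277,.1963,.03],[.5617,.1313,.03]]).round(1))
E
```

```text
{'t': 13.1333, 'q': [-0.1215, 0.1608, 1.83, -0.0006, 1.1509, -0.1151], 'tool_pos': [0.5908, 0.0025, 0.0433], 'tool_rot': [2.2281, 2.2144, -0.0007], 'contact_force': [-0.5384, 0.5037, -1.7789], 'wrist_torque': [-0.1147, -0.0018, 0.0691], 'opening': 0.009, 'grip_force': 62.9979}
yaw toolx 1.5646340015036602
[[ 340.2 -199.8]
 [ 190.7  -12.9]]
```

View pics/w4.png

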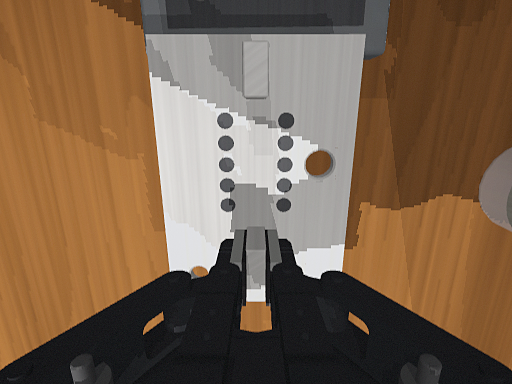

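Close view of the held plate: the big hole is at (319,163), the small hole at (198,272) and fin A at (255,70). Next I measure the held plate and cross-check the pins in the stored scene, top and w1 views.

```bash
python3 - <<'E'
from plate import *
plate('w4',(140,30,380,300),.0429)
im=cv2.imread('pics/w4.png');g=cv2.cvtColor(im,cv2.COLOR_BGR2GRAY)
# plate side edges
hsv=cv2.cvtColor(im,cv2.COLOR_BGR2HSV)
for r in(60,100,140,180):
    x=np.nonzero(hsv[r,130:385,1]<60)[0]+130; w=ray('w4',[[x.min(),r],[x.max()+1,r]],.0429); print(r,x.min(),x.max(),w[:,:2].round(4).tolist(),w.mean(0)[:2].round(4))
for f,zs in(('scene0',.03),('top0',.03),('w1',.03)):
    P=proj(f,[[.6285,.1973,zs],[.5625,.1323,zs]]); g=cv2.imread('pics/'+f+'.png').max(2)
    for p in P.round().astype(int):
        x,y=p; w=g[max(y-12,0):y+13,max(x-12,0):x+13]; 
        n,l,st,c=cv2.connectedComponentsWithStats((w>w.mean()+1.5*w.std()).astype(np.uint8))
        print(f,p,[((c[i]+[max(x-12,0),max(y-12,0)]).round(1).tolist(),int(st[i,4]),ray(f,[c[i]+[max(x-12,0),max(y-12,0)]],zs)[0].round(4).tolist()) for i in range(1,n) if st[i,4]>3])
a=cv2.imread('pics/w1.png')[215:285,175:285];b=cv2.imread('pics/scene0.png')[140:215,280:375]
cv2.imwrite('pics/mix.png',np.vstack([cv2.resize(a,(600,300),interpolation=cv2.INTER_CUBIC),cv2.resize(b,(600,300),interpolation=cv2.INTER_CUBIC)]))
E
```

```text
rect mm ((593.107421875, 37.58671188354492), (144.1844940185547, 103.56160736083984), 89.82666778564453)
hole 108.0 [200.1 271.5] [ 0.559  -0.0159  0.0419]
60 148 362 [[0.5421, 0.0978], [0.6426, 0.097]] [0.5923 0.0974]
100 152 358 [[0.5419, 0.08], [0.6425, 0.0793]] [0.5922 0.0796]
140 156 354 [[0.5418, 0.0608], [0.6424, 0.06]] [0.5921 0.0604]
180 160 350 [[0.5416, 0.0399], [0.6422, 0.0392]] [0.5919 0.0396]
scene0 [336 179] [([335.1, 179.6], 11, [0.6294, 0.1933, 0.03]), ([342.3, 186.1], 62, [0.6569, 0.1846, 0.03])]
scene0 [301 180] [([292.8, 172.0], 85, [0.5257, 0.1446, 0.03])]
top0 [159 154] [([159.7, 145.0], 71, [0.6502, 0.1968, 0.03]), ([159.5, 154.5], 12, [0.6275, 0.1969, 0.03])]
top0 [186 182] [([186.7, 192.9], 72, [0.5365, 0.1312, 0.03])]
w1 [265 220] [([275.4, 231.6], 8, [0.6466, 0.1851, 0.03]), ([257.0, 232.0], 5, [0.6233, 0.1777, 0.03])]
w1 [205 250] [([194.0, 240.0], 7, [0.5453, 0.1423, 0.03]), ([205.7, 250.0], 7, [0.564, 0.1322, 0.03]), ([200.3, 259.4], 51, [0.5602, 0.116, 0.03]), ([214.0, 260.7], 9, [0.5788, 0.1195, 0.03])]
```

View pics/mix.png

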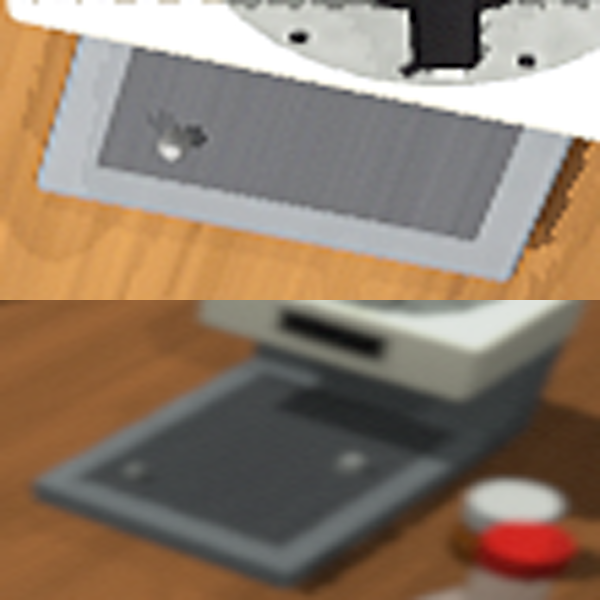

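The upper half of the mix, from w1, shows the deck's front corners at (40,188) and (508,280) and the thin pin tip at (168,152). The lower half, from scene, shows the pins at (135,468) and (351,461).

```bash
python3 - <<'E'
from h import *
s=lambda u,v:(u/(600/110)+175-.4,v/(300/70)+215-.4)
a,b=ray('w1',[s(40,188),s(508,280)],.02);e=b-a;print('w1 corners',a,b,np.linalg.norm(e),np.arctan2(e[1],e[0]))
m=(a+b)/2;n=np.array([-e[1],e[0],0])/np.linalg.norm(e);print('seat',m+n*.085)
print('w1 thin',ray('w1',[s(168,150)],.03))
q=lambda u,v:(u/(600/95)+280-.4,v/4+140-.4)
for z in(.028,.03): print('scene thick,thin',ray('scene0',[q(351,461-300),q(135,468-300)],z).round(4).tolist())
# held plate: big hole top+lower edges circle, front edge
im=cv2.imread('pics/w4.png');hsv=cv2.cvtColor(im,cv2.COLOR_BGR2HSV)
h=(hsv[140:190,300:340,1]>100).astype(np.uint8);k,l,st,c=cv2.connectedComponentsWithStats(h);i=1+st[1:,4].argmax();print('bighole',c[i]+[300,140],st[i],ray('w4',[c[i]+[300,140]],.0399)[0])
g=im.max(2)
for c in(180,215,310,340): print(c,g[26:46,c], ray('w4',[[c,34.5]],.0429)[0].round(4))
E
```

```text
w1 corners [0.53449525 0.10391572 0.02      ] [0.6611995  0.10495537 0.02      ] 0.12670851315872037 0.008205150344678933
seat [0.59714994 0.18943269 0.02      ]
w1 thin [[0.56342222 0.13267947 0.03      ]]
scene thick,thin [[0.6291, 0.1947, 0.028], [0.5637, 0.1303, 0.028]]
scene thick,thin [[0.63, 0.1927, 0.03], [0.5648, 0.1285, 0.03]]
bighole [317.86820084 162.60878661] [  6  11  25  24 478] [0.62490951 0.04801461 0.0399    ]
180 [ 48  45  65  81  74  75  73  65 142 168 162 161 162 161 161 161 160 162
 164 164] [0.5579 0.1083 0.0429]
215 [ 47  53  72  79  74  75  75  66 126 147 144 142 143 142 143 140 140 140
 142 140] [0.5739 0.1082 0.0429]
310 [ 66  77  73  75  75  72  73  62 146 170 165 162 164 163 163 164 165 165
 164 166] [0.6173 0.1079 0.0429]
340 [ 82  92  91  92  91  89  91  80 146 169 162 163 164 162 161 162 161 161
 161 162] [0.631  0.1078 0.0429]
```

jog_arm([
  [1,[0.004,0.03,0],[0,0,0.004]],
  [1,[0.008,0.07,0],[0,0,0.004]],
  [1,[0.012,0.11,0],[0,0,0.004]],
  [1,[0.012,0.15,0],[0,0,0.004]],
  [1,[0.012,0.19,0],[0,0,0.004]],
  [1,[0.012,0.23,0],[0,0,0.004]],
  [1,[0.012,0.27,0],[0,0,0.004]],
  [1,[0.012,0.31,0],[0,0,0.004]],
  [1,[0.012,0.345,0],[0,0,0.004]],
  [1,[0.012,0.365,0],[0,0,0.004]],
  [1,[0.012,0.372,0],[0,0,0.004]],
  [1,[0.012,0.372,0],[0,0,0.004]],
])

```text
t: 14.18
tool_pos: [0.5959, 0.1525, 0.0432]
tool_rot: [2.213, 2.23, -0.0]
contact_force: [0.2, -0.1, -0.9]
opening: 0.0089
grip_force: 63.0
```

```bash
python3 st.py; python3 - <<'E'
from h import *
im=cap('wrist','w5'); cv2.imwrite('pics/w5c.png',cv2.resize(im[100:300,160:370,::-1],(630,600),interpolation=cv2.INTER_CUBIC))
E
```

```text
{'t': 14.1833, 'q': [0.1297, 0.2131, 1.7699, -0.0002, 1.1587, 0.1221], 'tool_pos': [0.5959, 0.1525, 0.0432], 'tool_rot': [2.2128, 2.23, -0.0003], 'contact_force': [0.1625, -0.0679, -0.8642], 'wrist_torque': [-0.0957, 0.0212, 0.0206], 'opening': 0.0089, 'grip_force': 62.9946}
yaw toolx 1.5785183799285236
```

View pics/w5c.png

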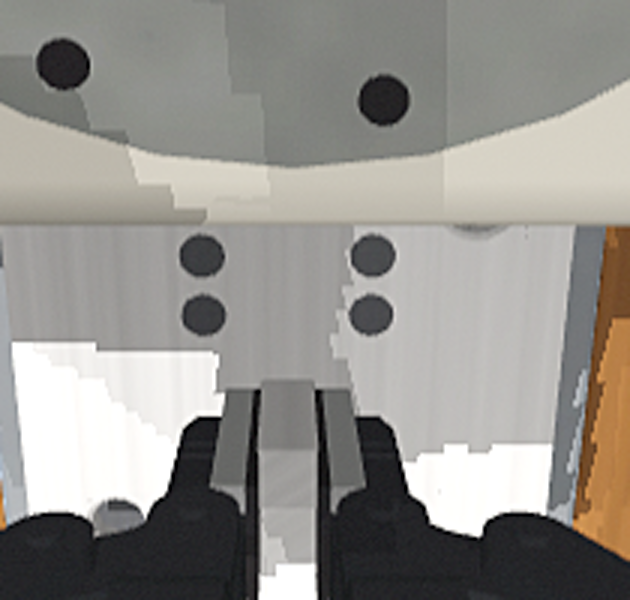

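I count that as 11 viewed pictures, one over the limit of 10, so no more viewing. This crop shows the small hole at (117,515) with something grey inside, and the deck margins on both sides. From here I work by numbers.

```bash
python3 - <<'E'
from h import *
im=cv2.imread('pics/w5.png');hsv=cv2.cvtColor(im,cv2.COLOR_BGR2HSV);g=im.max(2)
for r in(185,200,215,230):
    # deck outline: border to wood (saturation jump); plate: brightness/blue jump
    x=np.nonzero(hsv[r,120:400,1]<100)[0]+120
    d=ray('w5',[[x.min(),r],[x.max()+1,r]],.02); print(r,x.min(),x.max(),'deck',d[:,:2].round(4).tolist(),d.mean(0)[:2].round(4))
    print(g[r,x.min():x.min()+26], g[r,x.max()-26:x.max()+2])
print(g[262:284,184:216:1])
E
```

```text
185 152 360 deck [[0.5331, 0.1802], [0.6614, 0.181]] [0.5972 0.1806]
[130 104 107 112 111 111 109 108 109 171 164 162 159 160 159 160 161 164
 161 161 159 161 160 159 157 154] [188 189 186 186 186 189 187 186 187 189 191 191 190 187 188 192 180 113
 119 123 122 123 123 123 122 119 138 112]
200 154 358 deck [[0.5333, 0.1705], [0.6612, 0.1713]] [0.5973 0.1709]
[196 174 175 174 174 175 174 176 166 162 163 162 161 159 159 158 163 164
 161 159 160 161 158 156 156 154] [189 189 191 186 186 186 187 186 188 188 190 193 190 189 189 189 200 120
 119 122 119 120 123 121 122 118 126  92]
215 155 357 deck [[0.533, 0.1605], [0.6617, 0.1613]] [0.5974 0.1609]
[177 188 172 173 173 175 174 172 161 255 255 255 255 255 255 255 250 255
 254 252 252 253 251 250 248 247] [191 191 189 188 187 188 189 188 189 190 192 192 191 189 189 193 180 111
 118 119 121 118 120 122 120 122 101 111]
230 157 355 deck [[0.5333, 0.1501], [0.6616, 0.1509]] [0.5974 0.1505]
[213 179 174 173 174 173 174 164 224 255 255 255 255 255 255 255 255 255
 255 255 255 255 255 255 255 255] [192 191 191 188 186 187 188 188 190 191 192 194 
[... 2292 characters left out ...]
9  38  40  37  41  39  40  37  40]
 [ 39  38  39  38  39  38  29  62  17  27  27  34  31  39  36  35  41  35
   41  42  38  37  37  39  37  38  42  37  42  36  37  40]
 [ 38  40  39  38  39  40  32  28  28  31  38  43  39  37  39  37  37  42
   39  37  39  36  43  39  39  41  40  42  38  41  36  37]
 [ 41  38  38  39  35  37  33  27  30  39  41  38  39  38  35  42  35  39
   37  38  40  38  36  34  40  37  40  37  35  40  36  40]
 [ 40  42  41  41  40  30  30  34  37  41  38  38  39  41  38  41  39  42
   39  38  37  35  38  44  39  36  39  39  40  41  41  40]
 [ 42  40  39  34  37  34  32  29  35  42  37  39  39  36  40  37  34  40
   40  39  39  37  40  40  41  39  41  36  40  37  38  37]]
```

```bash
python3 - <<'E'
from h import *
f='w5'
for r,l,rr in((185,161,350.3),(200,162.3,348.5),(215,163.5,347.3),(230,165,345.3)):
    w=ray(f,[[l,r],[rr,r]],.0428);print('plate',r,w.mean(0)[:2].round(4),np.linalg.norm(w[1]-w[0]).round(4))
c=np.array([.5966,.1882]) # plate centre now
y=1.576;R=np.array([[np.cos(y),-np.sin(y)],[np.sin(y),np.cos(y)]])
th=np.linspace(0,2*np.pi,8,endpoint=False);C=np.c_[np.cos(th),np.sin(th)]
def ring(c0,r,z): return proj(f,np.c_[c0+r*C,np.full(8,z)]).round(1).tolist()
h=c+R@[-.055,.033];print('hole top',ring(h,.00525,.0428));print('hole bot',ring(h,.00525,.0368))
for s in([.5966,.1875],):
    p=np.array(s)+R@[-.055,.033];print('pin top r2.5',ring(p,.0025,.03));print('pin r4 z27',ring(p,.004,.027))
cl=cv2.imread('pics/w5.png')[264:279,186:214];print(cl[::2,::3].tolist())
E
```

```text
plate 185 [0.5966 0.1869] 0.1003
plate 200 [0.5965 0.1785] 0.1003
plate 215 [0.5966 0.1698] 0.1006
plate 230 [0.5965 0.1609] 0.1004
hole top [[208.1, 273.5], [205.2, 267.9], [198.6, 265.5], [192.4, 267.8], [190.1, 273.4], [193.1, 278.9], [199.6, 281.2], [205.7, 279.0]]
hole bot [[209.7, 267.9], [206.9, 262.4], [200.6, 260.1], [194.5, 262.3], [192.3, 267.8], [195.2, 273.1], [201.4, 275.4], [207.4, 273.2]]
pin top r2.5 [[207.0, 262.9], [205.7, 260.4], [202.9, 259.3], [200.1, 260.4], [199.1, 262.8], [200.4, 265.3], [203.2, 266.4], [206.0, 265.4]]
pin r4 z27 [[210.1, 260.4], [208.1, 256.5], [203.6, 254.8], [199.2, 256.4], [197.6, 260.3], [199.7, 264.3], [204.2, 265.9], [208.5, 264.3]]
[[[255, 255, 255], [250, 253, 255], [253, 255, 255], [255, 255, 255], [255, 255, 255], [255, 255, 255], [247, 250, 251], [249, 251, 252], [252, 253, 255], [255, 255, 255]], [[255, 255, 255], [236, 239, 242], [253, 255, 255], [226, 228, 230], [123, 122, 124], [170, 172, 174], [255, 255, 255], [249, 250, 251], [255, 255, 255], [0, 0, 0]], [[255, 255, 255], [253, 255, 255], [205, 207, 210], [126, 122, 120], [7
[... 167 characters left out ...]
, 105], [111, 108, 108], [109, 104, 102], [233, 237, 239], [11, 7, 7], [41, 35, 37]], [[8, 3, 3], [180, 183, 184], [125, 129, 130], [125, 121, 120], [124, 122, 120], [125, 123, 122], [124, 120, 119], [118, 110, 108], [30, 26, 28], [35, 34, 33]], [[39, 36, 36], [23, 21, 17], [131, 131, 132], [123, 120, 121], [121, 119, 118], [125, 124, 123], [126, 124, 122], [98, 91, 91], [42, 38, 39], [38, 36, 36]], [[37, 36, 35], [37, 34, 33], [129, 132, 133], [125, 128, 129], [132, 133, 135], [102, 99, 100], [61, 59, 60], [37, 34, 34], [39, 38, 35], [42, 36, 37]], [[39, 36, 35], [41, 37, 37], [140, 141, 146], [59, 56, 58], [29, 26, 23], [35, 34, 34], [37, 32, 31], [39, 38, 39], [37, 37, 35], [40, 38, 38]]]
```

jog_arm([
  [1,[0,-0.002,-0.004],[0,0,0]],
  [1,[0,-0.002,-0.008],[0,0,0]],
  [1,[0,-0.002,-0.012],[0,0,0]],
  [1,[0,-0.002,-0.015],[0,0,0]],
  [1,[0,-0.002,-0.017],[0,0,0]],
  [1,[0,-0.002,-0.019],[0,0,0]],
  [1,[0,-0.002,-0.021],[0,0,0]],
  [1,[0,-0.002,-0.023],[0,0,0]],
  [1,[0,-0.002,-0.025],[0,0,0]],
  [1,[0,-0.002,-0.025],[0,0,0]],
])

```text
t: 15.07
tool_pos: [0.5958, 0.1514, 0.0331]
tool_rot: [-2.214, -2.229, 0.0]
contact_force: [0.4, 0.5, -1.8]
opening: 0.0092
grip_force: 63.0
```

```bash
python3 st.py
```

```text
{'t': 15.0667, 'q': [0.1278, 0.2262, 1.774, 0.0, 1.1417, 0.1208], 'tool_pos': [0.5958, 0.1514, 0.0331], 'tool_rot': [-2.2135, -2.2291, 0.0003], 'contact_force': [0.3836, 0.4857, -1.7694], 'wrist_torque': [-0.0792, -0.0076, 0.0048], 'opening': 0.0092, 'grip_force': 62.996}
yaw toolx 1.5778052895058776
```

jog_arm([
  [1,[0,0,-0.003],[0,0,0]],
  [1,[0,0,-0.006],[0,0,0]],
  [1,[0,0,-0.009],[0,0,0]],
  [1,[0,0,-0.012],[0,0,0]],
  [1,[0,0,-0.015],[0,0,0]],
  [1,[0,0,-0.017],[0,0,0]],
  [1,[0,0,-0.017],[0,0,0]],
])

```text
t: 15.65
tool_pos: [0.596, 0.1514, 0.0266]
tool_rot: [2.214, 2.229, 0.0]
contact_force: [0.5, -0.1, -1.5]
opening: 0.0091
grip_force: 63.3
```

```bash
python3 st.py
```

```text
{'t': 15.65, 'q': [0.1277, 0.2355, 1.7757, -0.0, 1.1303, 0.1208], 'tool_pos': [0.596, 0.1514, 0.0266], 'tool_rot': [2.2136, 2.2291, 0.0001], 'contact_force': [0.5475, -0.0717, -1.5291], 'wrist_torque': [-0.0069, -0.0229, -0.0149], 'opening': 0.0091, 'grip_force': 63.2503}
yaw toolx 1.5777678196417093
```

Not quite touching yet, so I go down a little more until I feel contact.

jog_arm([
  [1,[0,0,-0.002],[0,0,0]],
  [1,[0,0,-0.004],[0,0,0]],
  [1,[0,0,-0.004],[0,0,0]],
])

```text
t: 15.9
tool_pos: [0.5963, 0.1514, 0.0265]
tool_rot: [2.213, 2.229, -0.0]
contact_force: [-4.3, -0.5, 6.9]
opening: 0.009
grip_force: 64.9
```

```bash
python3 st.py
```

```text
{'t': 15.9, 'q': [0.1279, 0.2362, 1.775, -0.0002, 1.1303, 0.1208], 'tool_pos': [0.5963, 0.1514, 0.0265], 'tool_rot': [2.2134, 2.2292, -0.0001], 'contact_force': [-4.2735, -0.5402, 6.9201], 'wrist_torque': [-0.2062, 0.6222, -0.0032], 'opening': 0.009, 'grip_force': 64.9007}
yaw toolx 1.5779355880213692
```

Contact came at the height expected for flush. Now release and withdraw.

jog_arm([
  [-1,[0,0,0.002],[0,0,0]],
  [-1,[0,0,0.004],[0,0,0]],
  [-1,[0,0,0.004],[0,0,0]],
  [-1,[0,0,0.004],[0,0,0]],
  [-1,[0,0,0.004],[0,0,0]],
  [-1,[0,0,0.05],[0,0,0]],
  [-1,[0,0,0.12],[0,0,0]],
  [-1,[0,-0.05,0.2],[0,0,0]],
  [-1,[0,-0.1,0.3],[0,0,0]],
  [-1,[0,-0.15,0.4],[0,0,0]],
  [-1,[0,-0.15,0.4],[0,0,0]],
  [-1,[0,-0.15,0.4],[0,0,0]],
])

```text
t: 16.9
tool_pos: [0.5985, 0.0903, 0.1897]
tool_rot: [2.212, 2.223, 0.009]
contact_force: [0.9, -0.5, 0.0]
opening: 0.0852
grip_force: 0.0
```

```bash
python3 st.py; python3 - <<'E'
from plate import *
cap('wrist','w6'); R=np.array([[0,-1],[1,0]])
print(proj('w6',[[.597,.1177,.026],[.547,.1177,.026],[.647,.1177,.026],[.597,.211,.085],[.564,.1327,.026]]).round(1))
im=cv2.imread('pics/w6.png');hsv=cv2.cvtColor(im,cv2.COLOR_BGR2HSV);g=im.max(2)
p=proj('w6',[[.547,.15,.026],[.647,.15,.026],[.58,.1177,.026]]).round().astype(int);print(p)
print(g[p[0,1],p[0,0]-25:p[0,0]+12]);print(g[p[1,1],p[1,0]-12:p[1,0]+25]);print(g[p[2,1]-15:p[2,1]+20,p[2,0]])
q=proj('w6',[[.564,.1327,.026]]).round().astype(int)[0];print(g[q[1]-9:q[1]+10,q[0]-9:q[0]+10])
E
```

```text
{'t': 16.9, 'q': [0.027, 0.0295, 1.707, -0.0, 1.3966, 0.0218], 'tool_pos': [0.5985, 0.0903, 0.1897], 'tool_rot': [2.2116, 2.223, 0.0095], 'contact_force': [0.905, -0.4773, 0.001], 'wrist_torque': [-0.0079, 0.0326, -0.0431], 'opening': 0.0852, 'grip_force': 0.0}
yaw toolx 1.5759111683661575
[[252.1 151.5]
 [206.2 151.3]
 [297.8 151.6]
 [252.   45.5]
 [221.4 137.4]]
[[205 121]
 [299 121]
 [237 151]]
[198 205 206 207 205 206 201 190 176 177 185 185 180 192 182 186 185 185
 186 177 177 179 181 156 152 211 255 254 252 252 252 252 251 252 253 250
 248]
[251 249 252 253 251 250 245 247 248 250 252 252 255 146 149 178 176 179
 149 112 116 115 118 118 121  87  98  96 103 110 117 110 106 110 117 116
 118]
[252 252 253 252 252 252 252 252 253 252 253 253 252 252 254 255 233 184
 176 177 177 180 177 177 177 179 180 154 185 201 198 198 197 196 196]
[[252 251 253 252 247 252 252 252 251 251 252 252 248 245 247 252 251 252
  253]
 [253 252 253 253 247 252 252 252 251 251 252 252 249 245 247 251 251 252
  253]
 [253 252 253 254 247 251 252 252 251 251 252 252 250 245 247 250 251 252
  253]
 [253 252
[... 587 characters left out ...]
 171 222 212 221 185 114 103  31 223 255 254
  252]
 [252 252 253 255 241 168  93 167 210 214 223 177 112  85  19 220 255 254
  252]
 [252 252 253 255 255 180 133 133 187 196 196 154 106  89 100 236 255 253
  252]
 [252 252 253 255 255 215 182 102 121 141 122 108  68  77 207 250 255 253
  252]
 [252 252 252 254 255 247 217 170 128  93  70  64 106 189 239 253 253 252
  252]
 [252 252 252 254 253 255 248 233 197 169 175 181 218 240 247 252 252 253
  252]
 [252 252 253 255 252 251 255 253 245 242 244 245 254 250 248 251 251 252
  252]
 [252 252 253 255 252 250 253 254 255 255 255 255 255 251 248 250 251 252
  252]
 [252 252 253 254 252 250 251 253 253 253 251 254 253 250 248 250 251 252
  252]]
```

The pin tip shows bright inside the small hole, and the plate's edges lie where the deck-height projection puts them. Handing in.

```bash
python3 -c "
from station import ctrl
print(ctrl.finish_job())"
```

```text
the job is handed in; nothing more can be done
None
```

I turned the knob back to its zero stop, seated the plate over both pins with contact felt at deck height, kept the arm clear of the bottle, cup and jar, and handed the job in at about 17 s; no verdict came back, and I viewed 11 pictures against the limit of 10.

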